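Change over the clockwork parts washer

TASK

Change over the spring-driven parts washer: lift the wash basket off it by its handle and set it down upright in the blue drip tray, without dropping it. Then wind the washer's spring fully with the brass key, clockwise and regrasping as often as needed, until the key comes up against its stop; do not force it past the stop, and leave the other things on the bench alone.

Things in the scene. Friction and masses are not known exactly. Their poses are not given: they have to be found in the camera images.
- agitator: Fixed grey spring-driven washer, 205 (x) x 160 (y) mm; origin under its middle. Rear box x -10 to +100, top 75 high, with a black platform disc (110 across, centre x +45 y 0, top 85 high). In front the face slopes 30 degrees from level, from 75 high at x -10 to 20 at x -105; the key stands square on it at x -57.5, y 0, z 47.5, its axis leaning 30 degrees from vertical towards -x.
- key_grip (a point): Point to grip, on the key's axis inside its brass wing, 38 mm off the sloping face. z: out along the key's axis; x: along the wing, so grip across y. Wing 46 mm long (x), 10 thick (y), from 21 to 51 mm off the face; below it a 12 mm shank and a 34 mm collar 8 mm high. Clockwise seen from outside (negative about z) winds; 2.2 to 3.6 rad remain to the stop, unknown at the start.
- key (a joint): Springy twist of the key on its shaft (rad), 0 when let go, positive when pushed clockwise; 0.6 N m per rad. Below about 0.17 while winding (0.1 N m); at the stop it climbs; past 0.45 (0.27 N m) the key is forced and damaged. Let go, the key stays where it is by friction; turned back, it lets the spring down.
- gauge (a joint): How far the indicator pin stands out (m): a 12 mm pin at the washer's rear corner (x +86, y +66 mm), its top 83 mm high when run down. It rises 4.44 mm per rad of winding, to 24 mm when fully wound at the stop. Its top 18 mm is red and the rest green, so green shows at its foot when nearly full.
- basket: Loose open steel wash basket, 90 mm across, 70 mm high, about 0.35 kg, standing on the washer's platform. Origin: centre of its underside; z up. A rigid dark bail handle arches over it in its y-z plane: the straight top bar, 12 mm thick, runs along y from -28 to +28 mm, its centre line 130 mm above the origin; the legs come down to the rim at y +-43 mm.
- tray: Fixed blue plastic drip tray, 170 x 170 mm, 18 mm high, walls 4 mm, floor about 4 mm. Origin: centre of its underside.
- dish: Bystander: yellow parts dish, 104 mm across, 28 mm high. Origin under its centre.
- damper: Bystander: upright black damper body, 44 mm across, 95 mm high. Origin under its centre.
- grease: Bystander: jar with a green cap, 60 mm across, 60 mm high. Origin under its centre.
- hex_key: Bystander: T-handle hex key lying on the bench in front of the robot, 140 mm long (x), handle 66 mm wide (y), 18 mm high. Origin on the bench under its middle.

How it is judged (in metres and radians):
On the way, in this order (a step that is already met when the one before it is completed fails the run):
1. the basket stands upright in the drip tray, let go (x of basket in the frame of tray between -0.045 and 0.045 m and y of basket in the frame of tray between -0.045 and 0.045 m and z of basket in the frame of tray below 0.012 m and angle between basket's own z axis and vertical below 0.1 rad and contact force between basket and the fingers below 0.1 N and linear speed of basket below 0.03 m/s), for 0.2 s.
2. the spring is fully wound: indicator pin out more than 22 mm (value of joint gauge above 0.022 m), for 0.2 s.
At the end, for the whole second after the job is handed in: The basket stands upright (within 0.1 rad) and at rest on the floor of the drip tray, let go, its centre within 45 mm of the tray's centre along each tray axis, and the spring is fully wound: the indicator pin stands out more than 22 mm of its 24 mm (all of step 1 and value of joint gauge above 0.022 m); the robot touches nothing.
It fails at once if the key is forced: twisted more than 0.45 rad on its shaft (value of joint key above 0.45 rad).
It fails at once if the basket is tipped more than 0.5 rad (angle between basket's own z axis and vertical above 0.5 rad).
It fails at once if the basket is dropped: loose from the fingers and moving faster than 0.5 m/s (contact force between basket and the fingers below 0.1 N and linear speed of basket above 0.5 m/s).
It fails at once if the dish, damper, grease jar or hex key is moved more than 30 mm (distance of any of dish, damper, grease, hex_key from where it was at the start of the episode above 0.03 m).
It also fails if it takes over 72 s, if anything falls off the work surface, if the arm or the gripper's body presses on something with over 40 N, if the wrist force passes 120 N, or if a joint passes its speed limit or range.

ROBOT

A 6-joint arm with a two-finger parallel gripper is mounted at the origin on the work surface. World frame = base frame: x ahead of the robot, y to its left, z up, the work surface at z = 0. Lengths are in m, angles in degrees, forces in N, time in s.
With the tool pointing down it reaches from about 0.4 to 0.825 m from the base axis. Payload 7 kg.
Tool frame: the origin (TCP) lies midway between the tips of the shut fingers; the grasp point (between the pads) lies 19 mm behind it (r.grip_depth is the distance from the TCP to the grasp point, in m); z points along the fingers, y is the line along which they close (so a half turn about z gives the same grasp; the last joint's range is limited). The gripper opens to 88 mm and grips with 3 to 60 N. Pads are 19 mm wide; open, the fingers measure 130 mm over their backs; the gripper's body (78 mm by 193 mm) begins 47 mm behind the grasp point.
Start: joints at [-47.149, 20.546, 0.682, 0, -70.136, -16.507], TCP at [0.3, -0.605, 0.227] pointing down, gripper open.
Joint ranges: [-176.03, 176.03], [-82.01, 121.73], [-58.28, 71.71], [-173.87, 95.51], [-174.79, -0.11], [-173.66, 173.66]. Speed limits (degrees/s): [136.94, 136.94, 172.46, 180, 180, 180].

INTERFACE

Orientations are given as [roll, pitch, yaw] about the fixed x, y, z axes, in that order (R = Rz(yaw) Ry(pitch) Rx(roll)).
In Python, from plant import r, capture, close_job, search_frame, outline_of gives the robot as it stands.
- The arm moves only by the shell command python3 -m creep 'ROWS' [FORCE]. ROWS is JSON, a list of rows, each a list of 7 numbers: the finger opening in mm, from 0 to 87.6, then the shift along the world's x, y, z in units of 25 mm (1.0 is 25 mm), then the turn, a rotation vector about the world's x, y, z in degrees. In form: [[hand, x, y, z, ax, ay, az], ...]. A call has 1 to 8 rows; each row shifts and turns the commanded pose from where the row before left it; what a row does not reach is not made up. A row lasts 1/12 s, in which the tool goes at most 41.7 mm and 7.16 degrees, less where a joint would pass 70% of its speed; a pose out of reach is approached as far as the arm can. A call is refused whole if a number of a shift passes 1 or a number of a turn 7.16, either way. A call with a gripper value outside its range is refused whole. The fingers move at their own pace and stop on an object; FORCE is the grip in N (left out, the last holds). Time passes only in rows, so rows that do not move let the fingers close. It gives the time, the measured TCP pose, the force, the opening and the grip force at its end, in the units of the state.
- r.get_state(): the state, without advancing time (a new reading comes with each control period).
- capture(name): name is "side" or "top"; returns a dict with "frame" (480x640x3 uint8, red, green, blue), "K" (3x3 intrinsics, pixels), "origin" and "rotation" of the camera in the world. Camera axes: x right, y down, z forward; pixel columns grow to the right and rows downward; lengths in m; the calibration is good to about 2 mm. A picture is of the moment at which its call begins. There is no depth.
- close_job(): hands the job in; it is judged then, once.
Trained networks look in a picture, given as the dict that the camera call returned (one of the last four; its "shot" number tells which), for a name from the list of things; names that differ only in an ending like _2 or _b are one class to them, and where a whole thing is asked for, a point or a joint stands for the part that bears it (a point fixed in the world has none). Each returns a list of dicts, best first, with "conf" (0 to 1); they miss things now and then, are a little off and sometimes report something else, mostly with a low value. They report only what shows in the picture. A call takes as long as a camera call.
- search_frame(picture, target): "bbox" ([left, top, right, bottom] in pixels, round what is visible of it).
- outline_of(picture, target): "region" (480x640 bool, what is visible of it) and "bbox" ([left, top, right, bottom] in pixels, round what is visible of it).
The state is a dict: "time_s": time; "joints": joint angles; "qd": joint speeds; "joint_torque": joint torques, N m; "tcp_pos": TCP position; "eef_rot": TCP orientation; "contact_force": force on the tool from outside, world axes, zero at the start; "moment": the same for the moment, N m; "gripper_width": finger opening in m; "gripper_force": force on a finger pad.
Only numpy, scipy, OpenCV 4.12 (cv2) and the standard library are available. Lean on these libraries where they do the work, as an engineer would, in place of code of your own. Each camera call takes 0.05 s, during which the arm holds its last target. There are 200 camera calls.

## Working session

There is one attempt and no reset: what is moved stays moved. The work goes in short steps, Python scripts to look and compute and a shell command to move; the robot and the scene stay as the last step left them, time stands still between calls to the robot, and variables do not carry over. Pictures are saved under pics/ and viewed, at most 10 in all, crops included, and the job is handed in when it is done.

```bash
ls; mkdir -p pics; cat > h.py <<'E'
import numpy as np, cv2
from plant import r, capture, close_job, search_frame, outline_of
def ray(p,u,v):
    d=np.linalg.inv(p["K"])@[u,v,1]; d=np.array(p["rotation"])@d
    return np.array(p["origin"]),d/np.linalg.norm(d)
def onz(p,u,v,z):
    o,d=ray(p,u,v); return o+d*(z-o[2])/d[2]
def tri(a,b):
    (o1,d1),(o2,d2)=a,b
    A=np.stack([d1,-d2],1); t=np.linalg.lstsq(A,o2-o1,rcond=None)[0]
    return (o1+d1*t[0]+o2+d2*t[1])/2, np.linalg.norm(o1+d1*t[0]-o2-d2*t[1])
def proj(p,X):
    c=np.array(p["rotation"]).T@(np.array(X)-np.array(p["origin"])); q=p["K"]@c; return q[:2]/q[2]
E
cat > a.py <<'E'
from h import *
P={}
for n in("top","side"):
    p=P[n]=capture(n); cv2.imwrite(f"pics/{n}0.png",p["frame"][:,:,::-1])
    print(n,np.round(p["origin"],3),np.round(p["rotation"],3).tolist(),np.round(p["K"],1).tolist())
    for t in["agitator","key_grip","gauge","basket","tray","dish","damper","grease","hex_key"]:
        for o in outline_of(p,t)[:2]:
            m=o["region"]; ys,xs=np.nonzero(m)
            print(t,round(o["conf"],2),np.round(o["bbox"]),"cen",xs.mean().round(1),ys.mean().round(1), np.round(onz(p,xs.mean(),ys.mean(),0),3)[:2])
E
python3 a.py
```

```text
pics
top [0.444 0.031 1.026] [-173.921, -0.194, -91.267] [[500.2, 0.0, 316.7], [0.0, 500.2, 241.8], [0.0, 0.0, 1.0]]Traceback (most recent call last):
  File "a.py", line 9, in <module>
    print(t,round(o["conf"],2),np.round(o["bbox"]),"cen",xs.mean().round(1),ys.mean().round(1), np.round(onz(p,xs.mean(),ys.mean(),0),3)[:2])
                                                                                                         ~~~^^^^^^^^^^^^^^^^^^^^^^^^^
  File "h.py", line 7, in onz
    o,d=ray(p,u,v); return o+d*(z-o[2])/d[2]
                                        ~^^^
IndexError: invalid index to scalar variable.
```

```bash
cat > fix.py <<'E'
s=open('h.py').read()
s=s.replace('import numpy as np, cv2\nfrom plant import r, capture,','import numpy as np, cv2\nfrom scipy.spatial.transform import Rotation as Ro\nfrom plant import r, capture as cap0,')
s=s.replace('p["rotation"]','p["R"]').replace('np.array(p["R"])','p["R"]')
s=s.replace('def ray','def Rm(p): return Ro.from_euler("xyz",p["rotation"],degrees=True).as_matrix()\ncapture=cap0\ndef ray',1).replace('p["R"]','Rm(p)')
open('h.py','w').write(s)
E
python3 fix.py; python3 a.py
```

```text
top [0.444 0.031 1.026] [-173.921, -0.194, -91.267] [[500.2, 0.0, 316.7], [0.0, 500.2, 241.8], [0.0, 0.0, 1.0]]
agitator 0.96 [369. 182. 455. 290.] cen 407.2 245.8 [ 0.541 -0.161]
key_grip 0.76 [404. 263. 429. 285.] cen 414.2 273.4 [ 0.484 -0.173]
basket 0.77 [398. 182. 456. 235.] cen 422.3 206.7 [ 0.622 -0.196]
tray 0.88 [179. 197. 282. 301.] cen 231.5 248.4 [0.543 0.201]
dish 0.67 [306. 118. 351. 163.] cen 328.3 142.1 [ 0.764 -0.004]
damper 0.56 [211. 126. 240. 163.] cen 225.8 144.9 [0.762 0.212]
grease 0.75 [412. 127. 445. 160.] cen 427.7 144.3 [ 0.755 -0.214]
hex_key 0.6 [292. 317. 362. 349.] cen 339.0 330.9 [ 0.371 -0.016]
side [ 0.422 -0.666  0.508] [-122.473, 0.778, -12.28] [[441.5, 0.0, 314.4], [0.0, 441.5, 240.3], [0.0, 0.0, 1.0]]
agitator 0.97 [267. 267. 414. 377.] cen 332.9 328.0 [ 0.558 -0.152]
agitator 0.62 [336. 202. 395. 306.] cen 363.7 262.6 [0.663 0.013]
key_grip 0.67 [272. 280. 296. 319.] cen 284.8 301.1 [ 0.492 -0.067]
key_grip 0.56 [240. 198. 338. 249.] cen 288.9 222.1 [0.545 0.205]
basket 0.85 [336. 199. 395. 306.] cen 363.7 262.4 [0.663 0.013]
tray 0.61 [240. 194. 339. 249.] cen 289.0 222.0 [0.545 0.206]
tray 0.56 [272. 280. 294. 319.] cen 284.7 301.0 [ 0.492 -0.067]
dish 0.86 [387. 236. 442. 269.] cen 414.9 251.1 [0.777 0.027]
dish 0.38 [240. 192. 340. 252.] cen 289.3 222.1 [0.546 0.205]
damper 0.71 [366. 173. 391. 215.] cen 376.0 189.7 [0.793 0.318]
damper 0.42 [438. 293. 483. 344.] cen 459.6 318.8 [ 0.768 -0.178]
grease 0.76 [438. 291. 482. 345.] cen 459.3 318.8 [ 0.768 -0.179]
hex_key 0.64 [195. 258. 233. 309.] cen 213.5 293.4 [ 0.369 -0.017]
```

View pics/top0.png

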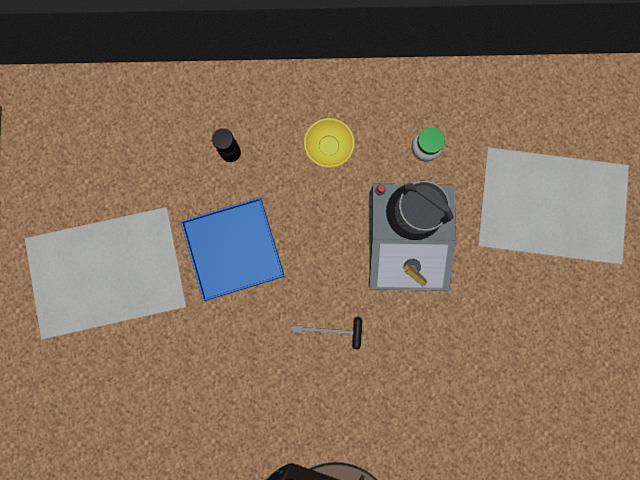

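View pics/side0.png

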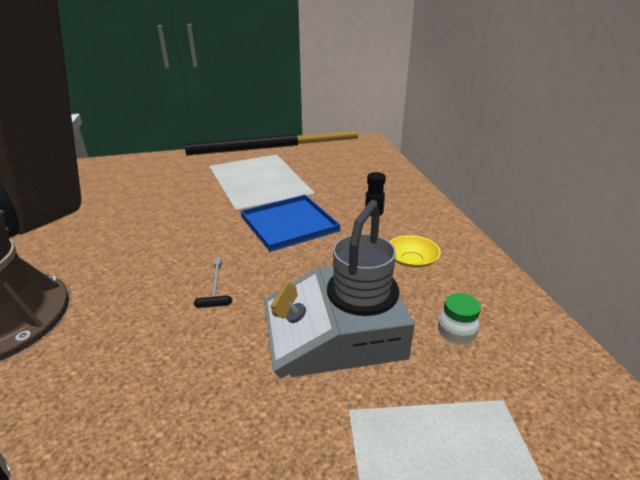

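The top view shows the basket with its handle at about (430,200), the key wing at (415,273), the red pin at (380,189) and the tray at (232,248). The side view shows the handle bar from (357,225) to (377,203) and the key at (285,300). I'll zoom in next.

```bash
python3 - <<'E'
import cv2,numpy as np
a=cv2.imread("pics/top0.png")[175:300,360:465]; b=cv2.imread("pics/side0.png")[190:390,255:425]
cv2.imwrite("pics/c.png",np.hstack([cv2.resize(a,None,fx=4.4,fy=4.4,interpolation=2)[:550],np.zeros((550,10,3),np.uint8)]))
cv2.imwrite("pics/d.png",cv2.resize(b,None,fx=2.95,fy=2.95,interpolation=2))
E
```

```text
(no output)
```

View pics/c.png

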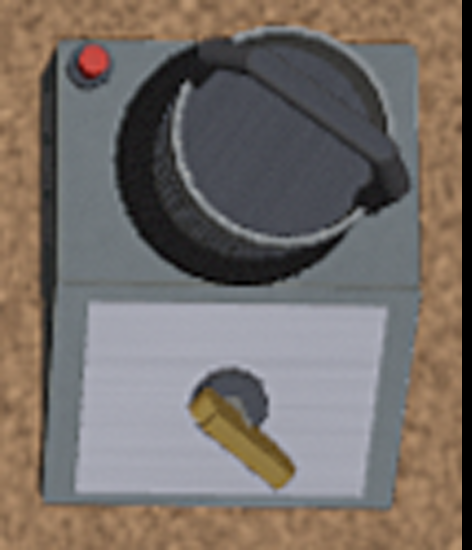

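View pics/d.png

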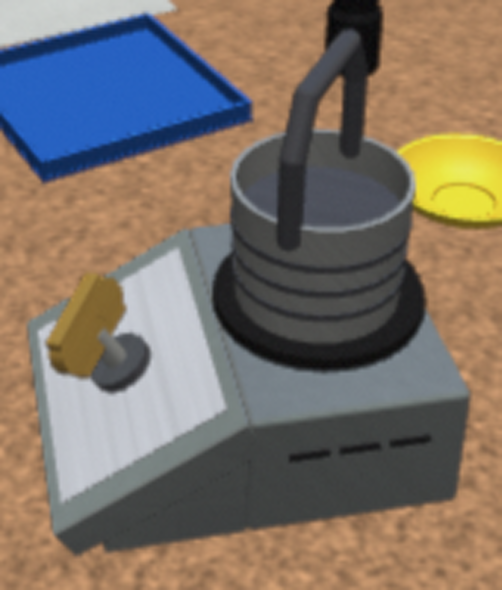

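```bash
cat > fit.py <<'E'
from h import *
from scipy.optimize import least_squares as ls
P={n:capture(n) for n in("top","side")}
T=lambda u,v:("top",360+u/4.4,175+v/4.4); S=lambda u,v:("side",255+u/2.95,190+v/2.95)
def pose(q,X):
    R=Ro.from_euler("z",q[3]).as_matrix(); return R@np.array(X)+q[:3]
W=[(T(57,42),(.1,.08,.075)),(T(415,45),(.1,-.08,.075)),(T(57,284),(-.01,.08,.075)),(T(420,290),(-.01,-.08,.075)),(T(42,500),(-.105,.08,.02)),(T(390,505),(-.105,-.08,.02)),
(S(190,232),(-.01,.08,.075)),(S(252,425),(-.01,-.08,.075)),(S(30,325),(-.105,.08,.02)),(S(57,530),(-.105,-.08,.02)),(S(467,393),(.1,-.08,.075))]
def f(q,L): return np.concatenate([proj(P[a],pose(q,X))-(u,v) for (a,u,v),X in L])
s=ls(f,[.54,-.16,0,0],args=(W,)); w=s.x; print("washer",w.round(4),np.abs(s.fun).max().round(1), s.fun.round(1))
B=[(T(228,52),(0,.028,.13)),(T(380,160),(0,-.028,.13)),(S(303,100),(0,-.028,.13)),(S(350,40),(0,.028,.13)),(S(290,240),(0,-.043,.07)),(S(352,148),(0,.043,.07))]
s=ls(f,[.6,-.16,.085,-.6],args=(B,)); b=s.x; print("basket",b.round(4),s.fun.round(1),"plat",pose(w,(.045,0,.085)))
g=tri(ray(P["top"],*T(305,107)[1:]),ray(P["side"],*S(327,69)[1:])); print("bar mid tri",g)
# key: wing end mid-top edges
k=lambda th,X:pose(w,Ro.from_euler("y",-30,degrees=True).as_matrix()@(Ro.from_euler("z",th).as_matrix()@np.array(X))+[-.0575,0,.0475])
cand=[]
for pic in("top","side"):
    for o in outline_of(P[pic],"key_grip")[:1]: cand.append((pic,o["region"],o["conf"],o["bbox"]))
def mask(th,p):
    pts=np.array([proj(P[p],k(th,(x,y,z))) for x in(-.023,.023) for y in(-.005,.005) for z in(.021,.051)])
    m=np.zeros((480,640),np.uint8); cv2.fillConvexPoly(m,cv2.convexHull(pts.astype(np.float32)).round().astype(int),1); return m>0
def brass(p):
    h=cv2.cvtColor(P[p]["frame"],cv2.COLOR_RGB2HSV); x0,y0,x1,y1=(400,258,432,290) if p=="top" else(265,275,300,325)
    m=np.zeros((480,640),bool); m[y0:y1,x0:x1]=((h[...,0]>12)&(h[...,0]<35)&(h[...,1]>120))[y0:y1,x0:x1]; return m
M={p:brass(p) for p in P}
sc=[]
for d in range(0,180,2):
    v=[(lambda m:(m&M[p]).sum()/(m|M[p]).sum())(mask(np.radians(d),p)) for p in P]; sc.append((sum(v),d,v))
print(sorted(sc)[-4:])
dth=np.radians(max(sc)[1]); print("grip",k(dth,(0,0,.038)),"brass cen",[np.argwhere(M[p]).mean(0)[::-1].round(1) for p in P],[np.argwhere(mask(dth,p)).mean(0)[::-1].round(1) for p in P])
# tray
m=outline_of(P["top"],"tray")[0]["region"].astype(np.uint8); c=cv2.findContours(m,0,2)[0]; c=max(c,key=cv2.contourArea)
rc=cv2.minAreaRect(c); print("tray",rc,onz(P["top"],*rc[0],.012))
m=outline_of(P["side"],"tray")
print("gripper",r.get_state()["gripper_width"],r.get_state()["eef_rot"],r.get_state()["tcp_pos"])
E
python3 fit.py; python3 -c "print(__import__('plant').r.grip_depth)"
```

```text
washer [ 0.5561 -0.1611 -0.0013 -0.0376] 2.5 [-0.7 -2.3  0.4 -1.7 -0.9 -1.   0.  -1.  -0.8  0.1 -0.2  0.2 -1.6 -1.5
 -1.3  0.4 -1.7 -0.6 -1.8  2.5  2.2  0.7]
basket [ 0.5995 -0.1627  0.0796 -0.6677] [ 4.1  1.3 -3.  -3.2  0.6  1.6 -1.   3.7 -0.7 -3.2 -0.6 -2.3] plat [ 0.60110673 -0.16283586  0.083745  ]
bar mid tri (array([ 0.59834173, -0.16165572,  0.21297407]), np.float64(0.0029294846617619334))
[(np.float64(1.4990698395473219), 50, [np.float64(0.7406015037593985), np.float64(0.7584683357879234)]), (np.float64(1.5018994610831347), 48, [np.float64(0.7424242424242424), np.float64(0.7594752186588921)]), (np.float64(1.5137358321176073), 52, [np.float64(0.7406015037593985), np.float64(0.7731343283582089)]), (np.float64(1.5203830369357045), 46, [np.float64(0.7529411764705882), np.float64(0.7674418604651163)])]
grip [ 0.47969245 -0.1582727   0.07915396] brass cen [array([414.5, 274.2]), array([283.4, 299.4])] [array([414.3, 273.1]), array([284.2, 301.1])]
tray ((231.1107635498047, 248.29238891601562), (83.56338500976562, 85.31034851074219), 73.0724868774414) [0.54231679 0.19934845 0.012     ]
gripper 0.08761798711358738 [-1.79996121e+02  1.27275299e-03 -1.53655810e+02] [ 0.2995245  -0.60490414  0.22657818]
0.0188
```

```bash
python3 -m creep '[[87,0,0,1,0,0,0],[87,0,0,1,0,0,0],[87,0.664,0.984,0,0,0,1.5],[87,0.664,0.984,0,0,0,1.5],[87,0.664,0.984,0,0,0,1.5],[87,0.664,0.984,0,0,0,1.5],[87,0.664,0.984,0,0,0,1.5],[87,0.664,0.984,0,0,0,1.5]]' 20
python3 -m creep '[[60,0.664,0.984,0,0,0,1.5],[60,0.664,0.984,0,0,0,1.5],[60,0.664,0.984,0,0,0,1.5],[60,0.664,0.984,0,0,0,1.5],[60,0.664,0.984,0,0,0,1.5],[60,0.664,0.984,0,0,0,1.5],[60,0.664,0.984,0,0,0,1.5],[60,0.664,0.984,0,0,0,1.5]]'
python3 -m creep '[[60,0.664,0.984,0,0,0,1.5],[60,0.664,0.984,0,0,0,1.5],[60,0.664,0.984,0,0,0,1.5],[60,0.664,0.984,0,0,0,1.5],[60,0,0,0,0,0,0],[60,0,0,0,0,0,0]]'
python3 - <<'E'
from h import *
p=capture("top"); q=capture("side")
a=cv2.resize(p["frame"][120:300,340:520,::-1],None,fx=2.2,fy=2.2); b=cv2.resize(q["frame"][120:300,300:480,::-1],None,fx=2.2,fy=2.2)
cv2.imwrite("pics/e.png",np.hstack([a,b]))
E
```

```text
time_s: 2.07
tcp_pos: [0.3997, -0.4561, 0.2768]
eef_rot: [-180.0, 0.0, -144.6]
contact_force: [0.1, 0.1, -0.0]
gripper_width: 0.0867
gripper_force: 0.0
time_s: 2.73
tcp_pos: [0.5326, -0.2591, 0.2768]
eef_rot: [-180.0, 0.0, -132.6]
contact_force: [-0.4, -0.4, 0.2]
gripper_width: 0.0599
gripper_force: 0.0
time_s: 3.23
tcp_pos: [0.5989, -0.1607, 0.2762]
eef_rot: [180.0, -0.0, -126.5]
contact_force: [-0.6, -0.5, 0.2]
gripper_width: 0.0599
gripper_force: 0.0
```

View pics/e.png

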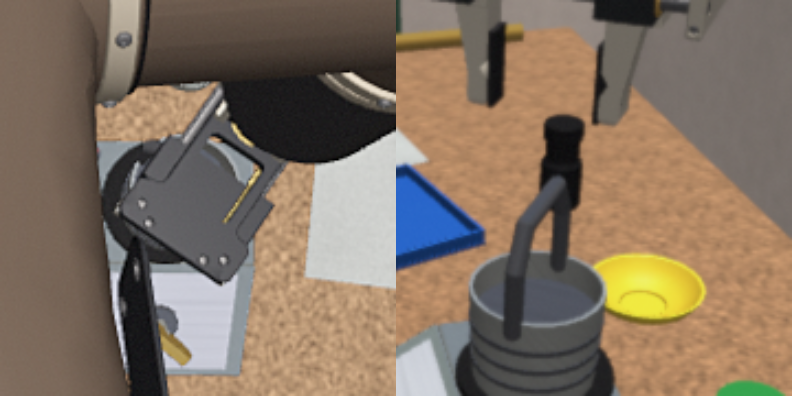

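The fingers straddle the bar: in the right half they are at about (487,80) and (607,90), with the bar between them at (545,200). I'll descend and grip.

```bash
python3 -m creep '[[60,0,0,-0.81,0,0,0],[60,0,0,-0.81,0,0,0],[60,0,0,-0.81,0,0,0],[60,0,0,-0.82,0,0,0],[60,0,0,0,0,0,0],[30,0,0,0,0,0,0],[20,0,0,0,0,0,0],[16,0,0,0,0,0,0]]' 30
python3 -m creep '[[5,0,0,0,0,0,0],[5,0,0,0,0,0,0],[5,0,0,0,0,0,0],[5,0,0,0,0,0,0],[5,0,0,0,0,0,0]]' 35
python3 -m creep '[[5,0,0,0.2,0,0,0],[5,0,0,0.2,0,0,0],[5,0,0,0.2,0,0,0],[5,0,0,0,0,0,0]]'
```

```text
time_s: 4.0
tcp_pos: [0.5991, -0.1626, 0.1972]
eef_rot: [-179.9, 0.1, -126.7]
contact_force: [-0.1, -0.1, -0.4]
gripper_width: 0.0453
gripper_force: 0.0
time_s: 4.42
tcp_pos: [0.5986, -0.1621, 0.1956]
eef_rot: [-180.0, 0.0, -126.6]
contact_force: [1.1, -0.8, 0.5]
gripper_width: 0.0122
gripper_force: 0.8
time_s: 4.75
tcp_pos: [0.5988, -0.1621, 0.2114]
eef_rot: [-179.9, 0.0, -126.6]
contact_force: [-0.4, -0.6, -3.9]
gripper_width: 0.0106
gripper_force: 35.0
```

```bash
python3 -m creep '[[5,0,0,0.3,0,0,0],[5,0,0,0.5,0,0,0],[5,0,0,0.5,0,0,0],[5,0,0,0.4,0,0,0],[5,0,0,0.3,0,0,0],[5,-0.047,0.3,0,0,0,0],[5,-0.078,0.5,0,0,0,0],[5,-0.11,0.7,0,0,0,0]]'
python3 -m creep '[[5,-0.112,0.715,0,0,0,0],[5,-0.112,0.715,0,0,0,0],[5,-0.112,0.715,0,0,0,0],[5,-0.112,0.715,0,0,0,0],[5,-0.112,0.715,0,0,0,0],[5,-0.112,0.715,0,0,0,0],[5,-0.112,0.715,0,0,0,0],[5,-0.112,0.715,0,0,0,0]]'
python3 -m creep '[[5,-0.112,0.715,0,0,0,0],[5,-0.112,0.715,0,0,0,0],[5,-0.112,0.715,0,0,0,0],[5,-0.112,0.715,0,0,0,0],[5,-0.112,0.715,0,0,0,0],[5,-0.112,0.715,0,0,0,0],[5,-0.112,0.715,0,0,0,0],[5,-0.112,0.715,0,0,0,0]]'
python3 -m creep '[[5,-0.11,0.7,0,0,0,0],[5,-0.078,0.5,0,0,0,0],[5,-0.047,0.3,0,0,0,0],[5,0,0,0,0,0,0],[5,0,0,0,0,0,0],[5,0,0,0,0,0,0]]'
python3 - <<'E'
from h import *
p=capture("top"); q=capture("side")
a=cv2.resize(p["frame"][170:320,150:300,::-1],None,fx=2.6,fy=2.6); b=cv2.resize(q["frame"][90:270,210:390,::-1],None,fx=2.16667,fy=2.16667)
cv2.imwrite("pics/f.png",np.hstack([a,b]))
E
```

```text
time_s: 5.42
tcp_pos: [0.5917, -0.124, 0.2593]
eef_rot: [179.9, -0.0, -126.7]
contact_force: [-0.7, 0.0, -4.6]
gripper_width: 0.0108
gripper_force: 35.0
time_s: 6.08
tcp_pos: [0.5688, 0.0202, 0.2593]
eef_rot: [179.9, -0.1, -126.6]
contact_force: [0.2, 0.6, -4.2]
gripper_width: 0.0111
gripper_force: 35.0
time_s: 6.75
tcp_pos: [0.5462, 0.163, 0.2594]
eef_rot: [179.9, -0.1, -126.6]
contact_force: [0.1, -0.6, -5.0]
gripper_width: 0.011
gripper_force: 35.0
time_s: 7.25
tcp_pos: [0.5416, 0.1984, 0.2601]
eef_rot: [180.0, -0.0, -126.7]
contact_force: [0.7, -0.0, -4.7]
gripper_width: 0.0112
gripper_force: 35.0
```

View pics/f.png

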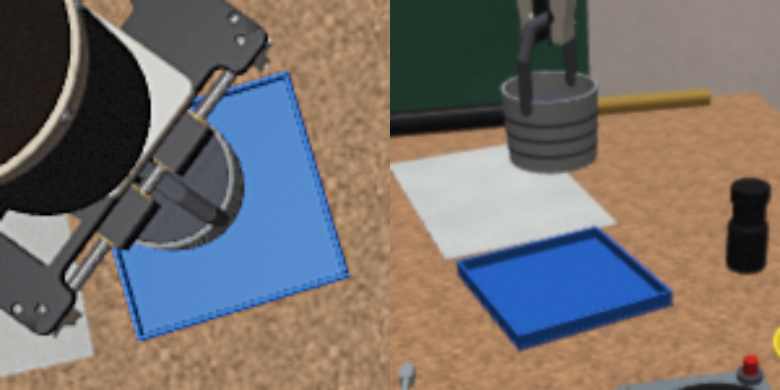

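The basket hangs level, with its bottom at about (550,165) in the right half, above the tray. I'll lower it.

```bash
python3 -m creep '[[5,0,0,-0.4,0,0,0],[5,0,0,-0.8,0,0,0],[5,0,0,-0.8,0,0,0],[5,0,0,-0.8,0,0,0],[5,0,0,-0.8,0,0,0],[5,0,0,-0.8,0,0,0],[5,0,0,-0.6,0,0,0],[5,0,0,-0.3,0,0,0]]'
python3 -m creep '[[5,0,0,-0.15,0,0,0],[5,0,0,-0.1,0,0,0],[5,0,0,-0.1,0,0,0],[5,0,0,0,0,0,0]]'
```

```text
time_s: 8.02
tcp_pos: [0.5406, 0.1976, 0.125]
eef_rot: [179.9, -0.2, -126.7]
contact_force: [-0.1, -0.6, -4.5]
gripper_width: 0.0112
gripper_force: 35.0
time_s: 8.35
tcp_pos: [0.5421, 0.1991, 0.1194]
eef_rot: [-180.0, 0.0, -126.7]
contact_force: [-0.4, -0.1, -4.7]
gripper_width: 0.0109
gripper_force: 35.0
```

```bash
python3 -m creep '[[5,0,0,-0.08,0,0,0],[5,0,0,-0.06,0,0,0],[5,0,0,0,0,0,0]]';python3 -m creep '[[5,0,0,-0.06,0,0,0],[5,0,0,0,0,0,0]]'
```

```text
time_s: 8.6
tcp_pos: [0.5418, 0.199, 0.1157]
eef_rot: [-180.0, 0.0, -126.7]
contact_force: [-0.2, -0.0, -4.2]
gripper_width: 0.0108
gripper_force: 35.0
time_s: 8.77
tcp_pos: [0.5422, 0.1992, 0.1144]
eef_rot: [-180.0, 0.1, -126.6]
contact_force: [0.4, 0.6, -2.4]
gripper_width: 0.0108
gripper_force: 35.0
```

```bash
python3 -m creep '[[5,0,0,-0.04,0,0,0],[5,0,0,-0.02,0,0,0],[5,0,0,0,0,0,0]]'; python3 -m creep '[[16,0,0,0,0,0,0],[30,0,0,0,0,0,0],[50,0,0,0,0,0,0],[60,0,0,0,0,0,0],[60,0,0,0,0,0,0],[60,0,0,0,0,0,0]]'
```

```text
time_s: 9.02
tcp_pos: [0.5426, 0.1992, 0.1142]
eef_rot: [-179.9, 0.1, -126.6]
contact_force: [-2.5, -1.0, 7.1]
gripper_width: 0.0112
gripper_force: 35.0
time_s: 9.52
tcp_pos: [0.5418, 0.1989, 0.1125]
eef_rot: [180.0, -0.0, -126.7]
contact_force: [-0.1, -0.6, -0.1]
gripper_width: 0.0438
gripper_force: 0.0
```

```bash
python3 -m creep '[[70,0,0,0,0,0,0],[70,0,0,0,0,0,0],[70,0,0,0.3,0,0,0],[70,0,0,0.8,0,0,0],[70,0,0,1,0,0,0],[70,0,0,1,0,0,0],[70,0,0,1,0,0,0],[70,0,0,1,0,0,0]]'
cat > key.py <<'E'
from h import *
from scipy.optimize import minimize
P={n:capture(n) for n in("top","side")}
SC=4; A=Ro.from_euler("zy",[-2.15,-30],degrees=True)
def k(q,X): return A.apply(Ro.from_euler("z",q[3]).apply(X))+q[:3]
C=np.array([(x,y,z) for x in(-.023,.023) for y in(-.005,.005) for z in(-.017,.013)])
def mask(q,p):
    m=np.zeros((480*SC,640*SC),np.uint8); pts=np.array([proj(P[p],X) for X in k(q,C)])*SC+SC/2
    cv2.fillConvexPoly(m,cv2.convexHull(pts.astype(np.float32)).round().astype(int),1); return m>0
def brass(p):
    big=cv2.resize(P[p]["frame"],None,fx=SC,fy=SC,interpolation=cv2.INTER_CUBIC)
    h=cv2.cvtColor(big,cv2.COLOR_RGB2HSV); x0,y0,x1,y1=[SC*i for i in((395,255,435,292) if p=="top" else(262,272,305,330))]
    m=np.zeros(big.shape[:2],bool); m[y0:y1,x0:x1]=((h[...,0]>15)&(h[...,0]<35)&(h[...,1]>120))[y0:y1,x0:x1]; return m
M={p:brass(p) for p in P}
def cost(q): return -sum((lambda m:(m&M[p]).sum()/(m|M[p]).sum())(mask(q,p)) for p in P)
def fit(th0,g=(.4797,-.1583,.0792)):
    q=np.array([*g,th0]); S=np.vstack([q]+[q+d for d in np.diag([.004,.004,.004,.12])])
    s=minimize(cost,q,method="Nelder-Mead",options=dict(initial_simplex=S,maxiter=120)); return s.x,s.fun
E
cat > k1.py <<'E'
from key import *
for d in(42,55):
    q,f=fit(np.radians(d)); print(q[:3].round(4),np.degrees(q[3]).round(1),round(f,3))
def cen(p): return np.argwhere(M[p]).mean(0)[::-1]/SC
print("tri",tri(ray(P["top"],*cen("top")),ray(P["side"],*cen("side"))), {p:int(M[p].sum()/16) for p in P})
s=r.get_state(); print(s["joints"],s["tcp_pos"],s["eef_rot"])
R0=Ro.from_euler("xyz",s["eef_rot"],degrees=True); th=np.degrees(q[3])
for pm in(90,-90):
    # tool: z=-a, y at th+pm in key frame
    Rt=A*Ro.from_euler("z",th+pm-90,degrees=True)*Ro.from_euler("y",180,degrees=True)
    print(pm,"y",Rt.as_matrix()[:,1].round(2),"rpy",Rt.as_euler("xyz",degrees=True).round(1),"rv",np.degrees((Rt*R0.inv()).as_rotvec()).round(1),"z",Rt.as_matrix()[:,2].round(3))
    dn=Ro.from_rotvec(0*np.zeros(3))
# basket check
b=[outline_of(P[p],"basket") for p in P]
for p,o in zip(P,b):
    print(p,[(round(x["conf"],2),np.round(x["bbox"])) for x in o[:2]])
    print("  expected rim/base proj",[proj(P[p],(.542,.199,z)).round() for z in(.004,.074)])
for p in P:
    pass
gg=P["top"]["frame"][150:300,150:300,::-1]; ss=P["side"]["frame"][150:350,200:400,::-1]
cv2.imwrite("pics/g.png",np.hstack([cv2.resize(gg,(390,390)),cv2.resize(ss,(390,390))]))
E
python3 k1.py
```

```text
time_s: 10.18
tcp_pos: [0.5416, 0.1988, 0.242]
eef_rot: [-180.0, 0.0, -126.7]
contact_force: [0.4, 0.2, -0.1]
gripper_width: 0.0697
gripper_force: 0.0
[ 0.4785 -0.1576  0.0829] 49.5 -1.591
[ 0.4794 -0.1575  0.082 ] 49.9 -1.596
tri (array([ 0.47920299, -0.15855695,  0.08027592]), np.float64(0.0014089374371583226)) {'top': 189, 'side': 542}
[ 39.57147377  10.62338639 -10.46934026   0.09930657 -68.45165096
 -76.22492822] [0.54388594 0.19987287 0.24553068] [-179.80152574    0.42042656 -126.61661957]
90 y [-0.64  0.67 -0.37] rpy [-156.9   19.7 -128.2] rv [  1.3 -29.6  -5.6] z [ 0.5    0.    -0.866]
-90 y [ 0.64 -0.67  0.37] rpy [156.9 -19.7  51.8] rv [-45.8  -2.5 168.4] z [ 0.5   -0.    -0.866]
top [(0.69, array([205., 223., 256., 271.])), (0.25, array([293., 318., 360., 349.]))]
  expected rim/base proj [array([232., 249.]), array([226., 245.])]
side [(0.81, array([266., 164., 311., 233.]))]
  expected rim/base proj [array([288., 222.]), array([287., 194.])]
```

View pics/g.png

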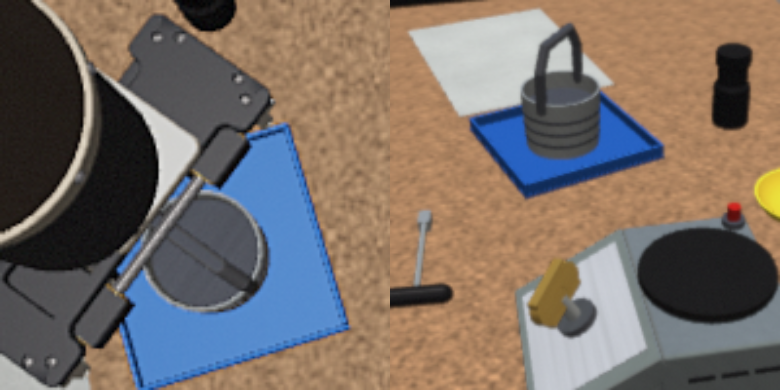

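The basket stands upright in the tray at about (560,110) in the right half, and the key is unobstructed at (555,295). Next I'll move to the key, turning about +180° so the last joint has room for the whole wind.

```bash
python3 -m creep '[[60,-0.132,-0.57,0,0,0,6.9],[60,-0.132,-0.57,0,0,0,6.9],[60,-0.132,-0.57,0,0,0,6.9],[60,-0.132,-0.57,0,0,0,6.9],[60,-0.132,-0.57,0,0,0,6.9],[60,-0.132,-0.57,0,0,0,6.9],[60,-0.132,-0.57,0,0,0,6.9],[60,-0.132,-0.57,0,0,0,6.9]]'
python3 -m creep '[[45,-0.132,-0.57,0,0,0,6.9],[45,-0.132,-0.57,0,0,0,6.9],[45,-0.132,-0.57,0,0,0,6.9],[45,-0.132,-0.57,0,0,0,6.9],[45,-0.132,-0.57,0,0,0,6.9],[45,-0.132,-0.57,0,0,0,6.9],[45,-0.132,-0.57,0,0,0,6.9],[45,-0.132,-0.57,0,0,0,6.9]]'
python3 -m creep '[[45,-0.132,-0.57,0,0,0,6.9],[45,-0.132,-0.57,0,0,0,6.9],[45,-0.132,-0.57,0,0,0,6.9],[45,-0.132,-0.57,0,0,0,6.9],[45,-0.132,-0.57,0,0,0,6.9],[45,-0.132,-0.57,0,0,0,6.9],[45,-0.132,-0.57,0,0,0,6.9],[45,-0.132,-0.57,0,0,0,6.9]]'
python3 -m creep '[[45,-0.132,-0.57,0,0,0,6.9],[45,0,0,0,-0.2,-6,0],[45,0,0,0,-0.2,-6,0],[45,0,0,0,-0.2,-6,0],[45,0,0,0,-0.2,-6,0],[45,0,0,0,-0.2,-6,0],[45,0,0,0,0,0,0],[45,0,0,0,0,0,0]]'
cat > st.py <<'E'
from h import *
A=Ro.from_euler("ZY",[-2.15,-30],degrees=True); a=A.as_matrix()[:,2]
def st(th=48.5,g=(.4795,-.158,.080)):
    s=r.get_state(); R=Ro.from_euler("xyz",s["eef_rot"],degrees=True)
    # tool twist in key frame (wing angle mod 180)
    K=(A.inv()*R*Ro.from_euler("y",-180,degrees=True)).as_rotvec(degrees=True)
    d=A.inv().apply(np.array(s["tcp_pos"])-(np.array(g)-.019*a))*1000
    print("t",round(s["time_s"],2),"j",np.round(s["joints"],1),"key-frame rotvec",K.round(1),"off mm",d.round(1),"M.a",round(float(np.dot(s["moment"],a)),3),"F",np.round(s["contact_force"],1),"w",round(s["gripper_width"]*1000,1))
if __name__=="__main__": st()
E
python3 st.py
```

```text
time_s: 11.05
tcp_pos: [0.5145, 0.084, 0.2389]
eef_rot: [179.9, -0.0, -71.1]
contact_force: [-0.8, -0.7, -0.1]
gripper_width: 0.0601
gripper_force: 0.0
time_s: 11.72
tcp_pos: [0.488, -0.0299, 0.239]
eef_rot: [179.9, 0.1, -15.9]
contact_force: [0.0, 0.1, -0.4]
gripper_width: 0.0451
gripper_force: 0.0
time_s: 12.38
tcp_pos: [0.4616, -0.1437, 0.239]
eef_rot: [-179.9, 0.1, 39.3]
contact_force: [-0.2, 0.3, 0.7]
gripper_width: 0.0447
gripper_force: 0.0
time_s: 13.05
tcp_pos: [0.4557, -0.1577, 0.2375]
eef_rot: [157.0, -19.5, 49.9]
contact_force: [0.9, 0.7, 1.3]
gripper_width: 0.0455
gripper_force: 0.0
t 13.05 j [  8.4 -16.6 -47.7  10.3 -29.9 119.9] key-frame rotvec [-1.00e-01  2.00e-01 -1.32e+02] off mm [ 58.2  -0.6 167.3] M.a 0.09 F [0.9 0.7 1.3] w 45.5
```

```bash
python3 -m creep '[[45,0.06,0,-0.87,0,0,0],[45,0.06,0,-0.87,0,0,0],[45,0.06,0,-0.87,0,0,0],[45,0.06,0,-0.87,0,0,0],[45,0.06,0,-0.87,0,0,0],[45,0,0,-0.87,0,0,0],[45,0,0,0,0,0,0],[45,0,0,0,0,0,0]]'; python3 st.py; python3 - <<'E'
from h import *
p=capture("top"); q=capture("side")
a=cv2.resize(p["frame"][230:320,370:460,::-1],None,fx=4.4,fy=4.4); b=cv2.resize(q["frame"][220:352,220:352,::-1],None,fx=3,fy=3)
cv2.imwrite("pics/i.png",np.hstack([a,b]))
E
```

```text
time_s: 13.72
tcp_pos: [0.4701, -0.1669, 0.1159]
eef_rot: [158.2, -19.9, 50.0]
contact_force: [-0.3, 0.1, 0.4]
gripper_width: 0.0448
gripper_force: 0.0
t 13.72 j [  3.5  -2.7 -58.1  14.8  -5.6 118.3] key-frame rotvec [  -0.3    1.9 -132.1] off mm [10.1 -9.3 54.6] M.a 0.114 F [-0.3  0.1  0.4] w 44.8
```

View pics/i.png

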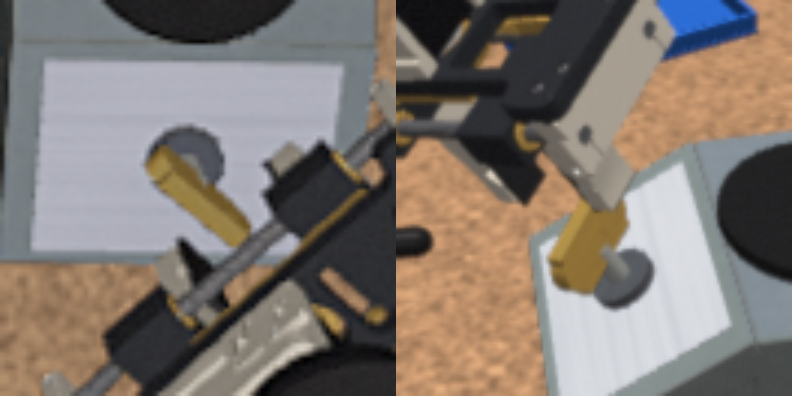

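The fingers are short of the wing, at about (200,270)/(330,190) in the left half, with the wing at (200,190). Joint 3 is at its limit, so I'll fit the arm's kinematics to see which poses are reachable.

```bash
cat > kin.py <<'E'
from h import *
from scipy.optimize import least_squares as ls
def E(ax,d): return Ro.from_euler(ax,d,degrees=True)
def fk(j,P):
    a1,d1,L2,l2,d4,a3,d6,l6,a6=P
    R=E("z",j[0]); p=R.apply([a1,0,d1]); R=R*E("y",j[1]); p=p+R.apply([0,l2,L2]); R=R*E("y",-j[2]); p=p+R.apply([d4,0,a3])
    R=R*E("x",j[3])*E("y",-j[4]); p=p+R.apply([d6,l6,a6]); return p,R*E("x",-j[5])*C
C=E("y",0)
D=[([-47.149,20.546,.682,0,-70.136,-16.507],[.3,-.605,.227],[180,0,-153.656]),
([39.57147377,10.62338639,-10.46934026,.09930657,-68.45165096,-76.22492822],[.54388594,.19987287,.24553068],[-179.80152574,.42042656,-126.61661957]),
([8.4,-16.6,-47.7,10.3,-29.9,119.9],[.4557,-.1577,.2375],[157,-19.5,49.9])]
s=r.get_state(); D.append((list(s["joints"]),list(s["tcp_pos"]),list(s["eef_rot"])))
def setC(sg):
    pass
def allfk(P,sg):
    out=[]
    for j,p,e in D:
        q,R=fk([*j[:5],sg*j[5]],P); out.append((q,R))
    return out
best=None
for sg in(1,-1):
    Cs=[allfk([0]*9,sg)[i][1].inv()*E("xyz",D[i][2]) for i in range(len(D))]
    sp=[np.degrees((Cs[0].inv()*c).magnitude()).round(1) for c in Cs]
    if best is None or sum(sp)<best[0]: best=(sum(sp),sg,Ro.concatenate(Cs).mean(),sp)
SG=best[1]; C=best[2]; 
def FK(j,P): return fk([*j[:5],SG*j[5]],P)
f=lambda P:np.concatenate([(FK(j,P)[0]-p)*1000 for j,p,e in D]+[(P-np.array([.1,.3,.4,-.19,.4,.05,.3,0,0]))*1])
sol=ls(f,[.1,.3,.4,-.19,.4,.05,.3,0,0]); PR=sol.x
LO=np.array([-176.03,-82.01,-58.28,-173.87,-174.79,-173.66]); HI=np.array([176.03,121.73,71.71,95.51,-.11,173.66])
def ik(p,R,j0):
    g=lambda j:np.r_[(FK(j,PR)[0]-p)*1000,(FK(j,PR)[1].inv()*R).as_rotvec(degrees=True)*2]
    s=ls(g,np.clip(j0,LO+.3,HI-.3),bounds=(LO,HI),x_scale=10.); return s.x,np.abs(s.fun).max()
A=E("ZY",[-2.15,-30]); a=A.as_matrix()[:,2]; G=np.array([.4795,-.158,.080])
def tool(phi,h,tilt=0):  # phi=twist in key frame, h= retreat mm, tilt extra about key-frame y (deg, + = more vertical)
    B=E("ZY",[-2.15,-30+tilt]); aa=B.as_matrix()[:,2]
    return G-.019*aa+aa*h/1000, B*E("z",phi)*E("y",180)
if __name__=="__main__":
    print("orient spread",best[3],SG,"P",PR.round(3),"res",sol.fun[:12].round(1))
    for tilt in(0,5,10,15):
        for h in(50,0):
            out=[]; j=D[-1][0]
            for phi in range(-132,-360,-45):
                j,e=ik(*tool(phi,h,tilt),j); out.append((phi,round(e,1),np.round(j).astype(int).tolist()))
            print(tilt,h,*out,sep="\n   ")
E
python3 kin.py
```

```text
orient spread [np.float64(0.0), np.float64(0.2), np.float64(20.6), np.float64(29.6)] 1 P [ 0.191  0.095  0.376 -1.366  0.546 -0.112 -0.075  1.165 -0.164] res [-15.9   3.8   3.6  19.6   5.5  -7.1  -9.1  20.8   5.    1.3  -4.5  -1.6]
0
   50
   (-132, np.float64(2.5), [5, -3, -58, 14, -5, 134])
   (-177, np.float64(3.8), [5, -4, -58, 14, -4, 89])
   (-222, np.float64(6.0), [5, -5, -58, 14, -3, 45])
   (-267, np.float64(12.4), [5, -4, -58, 14, -3, 0])
   (-312, np.float64(12.1), [5, -4, -58, 14, -4, -46])
   (-357, np.float64(14.8), [5, -3, -58, 14, -5, -91])
0
   0
   (-132, np.float64(0.1), [4, 7, -54, 14, 0, 134])
   (-177, np.float64(1.2), [4, 7, -51, 13, 0, 89])
   (-222, np.float64(3.8), [4, 7, -50, 13, 0, 44])
   (-267, np.float64(10.1), [4, 7, -50, 13, 0, -1])
   (-312, np.float64(9.1), [4, 7, -53, 14, 0, -46])
   (-357, np.float64(11.7), [4, 7, -55, 15, 0, -90])
5
   50
   (-132, np.float64(2.9), [5, -1, -58, 14, -8, 134])
   (-177, np.float64(4.3), [5, -2, -58, 14, -7, 89])
   (-222, np.float64(6.4), [5, -2, -58, 14, -6, 44])
   (-267, np.float64(13.0), [5, -2, -58, 14, -6, -1
[... 1045 characters left out ...]
loat64(12.2), [5, 9, -58, 16, -4, -90])
15
   50
   (-132, np.float64(3.4), [5, 3, -58, 14, -14, 133])
   (-177, np.float64(5.2), [5, 2, -58, 14, -13, 88])
   (-222, np.float64(7.0), [5, 2, -58, 14, -12, 43])
   (-267, np.float64(14.0), [5, 2, -58, 14, -12, -2])
   (-312, np.float64(13.0), [5, 3, -58, 14, -13, -47])
   (-357, np.float64(16.2), [5, 3, -58, 14, -15, -92])
15
   0
   (-132, np.float64(0.8), [5, 10, -58, 15, -7, 134])
   (-177, np.float64(1.7), [5, 9, -58, 15, -5, 89])
   (-222, np.float64(4.3), [5, 9, -58, 15, -4, 45])
   (-267, np.float64(10.4), [5, 9, -58, 15, -5, 0])
   (-312, np.float64(10.5), [5, 10, -58, 15, -6, -45])
   (-357, np.float64(12.8), [5, 11, -58, 15, -7, -91])
```

```bash
cat > k2.py <<'E'
from kin import *
import itertools
res=[]
ax=["x","y","z"]
for a4,a5,a6 in itertools.product(ax,repeat=3):
  if a4==a5 or a5==a6: continue
  for s3,s4,s5,s6 in itertools.product((1,-1),repeat=4):
   for t in (0,90): # forearm angle offset
    Rs=[(E("z",j[0])*E("y",j[1])*E("y",s3*j[2])*E(a4,s4*j[3])*E(a5,s5*j[4])*E(a6,s6*j[5])).inv()*E("xyz",e) for j,p,e in D]
    res.append((sum(np.degrees((Rs[0].inv()*c).magnitude()) for c in Rs),a4,a5,a6,s3,s4,s5,s6,Rs[0].as_euler("xyz",degrees=True).round(1)))
res.sort(key=lambda x:x[0]); print(*res[:8],sep="\n")
E
python3 k2.py
```

```text
(np.float64(0.018129968843811062), 'x', 'y', 'x', -1, -1, -1, -1, array([-90.,   0., -90.]))
(np.float64(0.018129968843811062), 'x', 'y', 'x', -1, -1, -1, -1, array([-90.,   0., -90.]))
(np.float64(35.606913527841165), 'z', 'y', 'x', -1, -1, -1, -1, array([-90.,   0., -90.]))
(np.float64(35.606913527841165), 'z', 'y', 'x', -1, -1, -1, -1, array([-90.,   0., -90.]))
(np.float64(35.61224194153062), 'z', 'y', 'x', -1, 1, -1, -1, array([-90.,   0., -90.]))
(np.float64(35.61224194153062), 'z', 'y', 'x', -1, 1, -1, -1, array([-90.,   0., -90.]))
(np.float64(50.414799522176175), 'x', 'y', 'x', -1, 1, -1, -1, array([-90.,   0., -90.]))
(np.float64(50.414799522176175), 'x', 'y', 'x', -1, 1, -1, -1, array([-90.,   0., -90.]))
```

```bash
sed -i 's/E("x",j\[3\])/E("x",-j[3])/' kin.py; python3 kin.py
```

```text
orient spread [np.float64(0.0), np.float64(0.0), np.float64(0.0), np.float64(0.0)] 1 P [-0.001  0.201  0.604  0.004  0.466 -0.001  0.38  -0.196 -0.001] res [-0.1 -0.1 -0.2 -0.1  0.1  0.2  0.   0.1  0.  -0.  -0.  -0. ]
0
   50
   (-132, np.float64(4.4), [5, -2, -58, 11, -5, 121])
   (-177, np.float64(4.6), [5, -2, -58, 11, -5, 76])
   (-222, np.float64(4.4), [5, -2, -58, 11, -5, 31])
   (-267, np.float64(4.6), [5, -2, -58, 11, -5, -14])
   (-312, np.float64(4.4), [5, -2, -58, 11, -5, -59])
   (-357, np.float64(4.6), [5, -2, -58, 11, -5, -104])
0
   0
   (-132, np.float64(4.2), [4, 6, -54, -2, 0, 135])
   (-177, np.float64(6.0), [4, 6, -54, -2, 0, 90])
   (-222, np.float64(4.2), [4, 6, -54, -2, 0, 45])
   (-267, np.float64(6.0), [4, 6, -54, -2, 0, 0])
   (-312, np.float64(4.2), [4, 6, -54, -2, 0, -45])
   (-357, np.float64(6.0), [4, 6, -54, -2, 0, -90])
5
   50
   (-132, np.float64(0.0), [6, -2, -58, 20, -9, 111])
   (-177, np.float64(0.0), [6, -2, -58, 20, -9, 66])
   (-222, np.float64(0.0), [6, -2, -58, 20, -9, 21])
   (-267, np.float64(0.0), [6, -2, -58, 20, -9, -24])
   (-312, np.f
[... 1024 characters left out ...]
(-357, np.float64(0.0), [5, 7, -54, 15, -10, -108])
15
   50
   (-132, np.float64(0.0), [6, 2, -44, 4, -29, 127])
   (-177, np.float64(0.0), [6, 2, -44, 4, -29, 82])
   (-222, np.float64(0.0), [6, 2, -44, 4, -29, 37])
   (-267, np.float64(0.0), [6, 2, -44, 4, -29, -8])
   (-312, np.float64(0.0), [6, 2, -44, 4, -29, -53])
   (-357, np.float64(0.0), [6, 2, -44, 4, -29, -98])
15
   0
   (-132, np.float64(0.0), [6, 8, -46, 6, -21, 125])
   (-177, np.float64(0.0), [6, 8, -46, 6, -21, 80])
   (-222, np.float64(0.0), [6, 8, -46, 6, -21, 35])
   (-267, np.float64(0.0), [6, 8, -46, 6, -21, -10])
   (-312, np.float64(0.0), [6, 8, -46, 6, -21, -55])
   (-357, np.float64(0.0), [6, 8, -46, 6, -21, -100])
```

```bash
cat > k3.py <<'E'
from kin import *
for h in(-4,0,5,10,60):
  best=[]
  for j0 in([5,7,-54,15,-10,0],[5,7,-54,-160,-5,0],[0,6,-50,-100,-5,0],[8,6,-50,80,-5,0],[-20,6,-50,-90,-20,0]):
    def g(j):
        p,R=FK([*j,0],PR); z=R.as_matrix()[:,2]; return np.r_[(p-(G-.019*-z*1 + 0*a) )*0, (p-(G+.019*z-z*h/1000))*2000, np.degrees(np.cross(z,-a))]
    s=ls(g,np.clip(j0[:5],LO[:5]+.1,HI[:5]-.1),bounds=(LO[:5]+[0,0,.3,0,-0.0],HI[:5]-[0,0,0,0,1]),x_scale=10.)
    p,R=FK([*s.x,0],PR); z=R.as_matrix()[:,2]
    best.append((np.degrees(np.arccos(-z@a)).round(1),np.abs(s.fun[3:6]).max().round(2),s.x.round(1).tolist(),np.degrees(A.inv().apply(np.cross(-a,z))).round(1)))
  print(h,*sorted(best,key=lambda b:b[0]+b[1]),sep="\n  ")
E
python3 k3.py
```

```text
-4
  (np.float64(3.1), np.float64(0.09), [3.8, 6.7, -52.2, -6.4, -1.1], array([ 3.1,  0.1, -0. ]))
  (np.float64(3.1), np.float64(0.09), [3.8, 6.7, -52.2, -6.4, -1.1], array([ 3.1,  0.1, -0. ]))
  (np.float64(3.1), np.float64(0.09), [3.8, 6.7, -52.2, -6.4, -1.1], array([ 3.1,  0.1, -0. ]))
  (np.float64(3.1), np.float64(0.09), [3.8, 6.7, -52.2, -6.4, -1.1], array([3.1, 0.1, 0. ]))
  (np.float64(3.1), np.float64(0.09), [3.8, 6.7, -52.2, -6.4, -1.1], array([ 3.1,  0.1, -0. ]))
0
  (np.float64(3.1), np.float64(0.09), [3.9, 6.1, -52.9, -4.5, -1.1], array([3.1, 0.2, 0. ]))
  (np.float64(3.1), np.float64(0.09), [3.9, 6.1, -52.9, -4.5, -1.1], array([ 3.1,  0.2, -0. ]))
  (np.float64(3.1), np.float64(0.09), [3.9, 6.1, -52.9, -4.5, -1.1], array([3.1, 0.2, 0. ]))
  (np.float64(3.1), np.float64(0.09), [3.9, 6.1, -52.9, -4.5, -1.1], array([3.1, 0.2, 0. ]))
  (np.float64(3.1), np.float64(0.09), [3.9, 6.1, -52.9, -4.5, -1.1], array([3.1, 0.2, 0. ]))
5
  (np.float64(3.1), np.float64(0.09), [4.0, 5.2, -53.8, -2.1, -1.1], array([3.1, 0.3, 0. ]))
  (np.float64(3.1), np.float64(0.09), [4.0, 5.2, -53.8,
[... 573 characters left out ...]
 -1.1], array([ 3.1,  0.5, -0. ]))
  (np.float64(3.1), np.float64(0.09), [4.1, 4.4, -54.8, 0.5, -1.1], array([3.1, 0.5, 0. ]))
  (np.float64(3.1), np.float64(0.09), [4.1, 4.4, -54.8, 0.5, -1.1], array([ 3.1,  0.5, -0. ]))
60
  (np.float64(2.2), np.float64(0.07), [4.9, -4.0, -58.0, 11.2, -7.1], array([2.1, 0.9, 0. ]))
  (np.float64(2.2), np.float64(0.07), [4.9, -4.0, -58.0, 11.2, -7.1], array([2.1, 0.9, 0. ]))
  (np.float64(2.2), np.float64(0.07), [4.9, -4.0, -58.0, 11.2, -7.1], array([ 2.1,  0.9, -0. ]))
  (np.float64(2.2), np.float64(0.07), [4.9, -4.0, -58.0, 11.2, -7.1], array([2.1, 0.9, 0. ]))
  (np.float64(2.2), np.float64(0.07), [4.9, -4.0, -58.0, 11.2, -7.1], array([ 2.1,  0.9, -0. ]))
```

```bash
cat > k4.py <<'E'
from kin import *
s0=r.get_state(); R0=E("xyz",s0["eef_rot"]); p0=np.array(s0["tcp_pos"])
for cap in(-4,-7):
    def g(j):
        p,R=FK([*j,0],PR); z=R.as_matrix()[:,2]; return np.r_[(p-(G+.019*z))*2000, np.degrees(np.cross(z,-a))]
    s=ls(g,[5,7,-54,15,-10],bounds=(LO[:5]+[0,0,1.5,0,0],np.r_[HI[:4],cap]),x_scale=10.)
    z=FK([*s.x,0],PR)[1].as_matrix()[:,2]; print(cap,s.x.round(1),"angle",np.degrees(np.arccos(-z@a)).round(1),"z",z.round(3),"keyframe",np.degrees(A.inv().apply(np.cross(-a,z))).round(1))
    # tool y = perpendicular to wing & z
    wing=A.apply([np.cos(np.radians(48.5)),np.sin(np.radians(48.5)),0]); y=np.cross(z,wing); y/=np.linalg.norm(y); x=np.cross(y,z)
    R=Ro.from_matrix(np.stack([x,y,z],1))
    if np.degrees((R*R0.inv()).magnitude())>90: R=R*E("z",180)
    print("rotvec",np.degrees((R*R0.inv()).as_rotvec()).round(2))
    for h in(50,25,0):
        p=G+.019*z-z*h/1000; j,e=ik(p,R,[*s.x,118]); print(h,"tcp",p.round(4),"shift units",((p-p0)/.025).round(3),j.round(1),round(e,2))
E
python3 k4.py
```

```text
-4 [  3.1   6.1 -50.1 -10.4  -4. ] angle 3.3 z [ 0.496  0.039 -0.867] keyframe [ 3.3  0.3 -0. ]
rotvec [ 1.48 -0.39  1.4 ]
50 tcp [ 0.4641 -0.1592  0.1069] shift units [-0.256  0.292 -0.426] [  3.7  -2.  -52.7  -2.7  -9.4 136.1] 0.0
25 tcp [ 0.4765 -0.1582  0.0852] shift units [ 0.24   0.331 -1.294] [  3.6   2.  -52.4  -4.7  -5.8 138.1] 0.0
0 tcp [ 0.4889 -0.1573  0.0635] shift units [ 0.736  0.37  -2.161] [  3.1   6.1 -50.2 -10.3  -3.9 144.1] 0.0
-7 [  1.7   6.2 -47.3 -15.9  -7. ] angle 3.8 z [ 0.495  0.048 -0.868] keyframe [3.8 0.4 0. ]
rotvec [ 1.9  -0.3   1.62]
50 tcp [ 0.4642 -0.1595  0.1069] shift units [-0.254  0.281 -0.426] [  2.6  -1.7 -50.5  -7.1 -11.6 141.3] 0.0
25 tcp [ 0.4765 -0.1583  0.0852] shift units [ 0.241  0.329 -1.294] [  2.4   2.2 -49.6 -10.4  -8.6 144.8] 0.0
0 tcp [ 0.4889 -0.1571  0.0635] shift units [ 0.735  0.377 -2.161] [  1.7   6.2 -47.4 -15.8  -7.  150.8] 0.0
```

```bash
python3 -m creep '[[45,-0.127,0.14,-0.213,0.95,-0.15,0.8],[45,-0.127,0.14,-0.213,0.95,-0.15,0.8],[45,0,0,0,0,0,0],[45,0,0,0,0,0,0]]'; python3 st.py; python3 k4.py | tail -5
```

```text
time_s: 14.15
tcp_pos: [0.4656, -0.1618, 0.1094]
eef_rot: [158.8, -21.6, 51.1]
contact_force: [1.1, 0.1, 0.9]
gripper_width: 0.045
gripper_force: 0.0
t 14.15 j [  2.9  -1.9 -51.3  -5.  -10.8 138.8] key-frame rotvec [   1.4    4.1 -131.7] off mm [ 2.7 -4.3 51.3] M.a 0.2 F [1.1 0.1 0.9] w 45.0
-7 [  1.7   6.2 -47.5 -16.3  -7. ] angle 3.9 z [ 0.493  0.049 -0.869] keyframe [ 3.9  0.5 -0. ]
rotvec [0.32 0.22 0.37]
50 tcp [ 0.4642 -0.1595  0.1069] shift units [-0.054  0.092 -0.098] [  2.5  -1.7 -50.3  -7.7 -11.8 141.9] 0.0
25 tcp [ 0.4765 -0.1583  0.0852] shift units [ 0.439  0.141 -0.967] [  2.4   2.3 -49.5 -10.9  -8.8 145.3] 0.0
0 tcp [ 0.4889 -0.1571  0.0635] shift units [ 0.932  0.19  -1.835] [  1.8   6.2 -47.5 -16.3  -7.  151.2] 0.0
```

Reachable. I'll approach in two stages, correcting in between.

```bash
python3 -m creep '[[45,-0.05,0.09,-0.1,0.3,0.2,0.35],[45,0.16,0.02,-0.29,0,0,0],[45,0.16,0.02,-0.29,0,0,0],[45,0.16,0.02,-0.29,0,0,0],[45,0,0,0,0,0,0],[45,0,0,0,0,0,0]]'; python3 st.py; python3 k4.py | tail -2; python3 - <<'E'
from h import *
p=capture("top"); q=capture("side")
a=cv2.resize(p["frame"][230:320,370:460,::-1],None,fx=4.4,fy=4.4); b=cv2.resize(q["frame"][220:352,220:352,::-1],None,fx=3,fy=3)
cv2.imwrite("pics/j.png",np.hstack([a,b]))
E
```

```text
time_s: 14.65
tcp_pos: [0.4745, -0.1579, 0.0821]
eef_rot: [159.5, -21.5, 51.3]
contact_force: [-0.3, 0.1, -0.6]
gripper_width: 0.0447
gripper_force: 0.0
t 14.65 j [  2.3   2.5 -49.5 -11.1  -8.7 145.6] key-frame rotvec [   1.1    4.9 -131.4] off mm [-3.3 -0.1 23.3] M.a 0.184 F [-0.3  0.1 -0.6] w 44.7
25 tcp [ 0.4765 -0.1583  0.0852] shift units [ 0.083 -0.015  0.124] [  2.3   2.3 -49.5 -10.8  -8.7 145.3] 0.0
0 tcp [ 0.4889 -0.1571  0.0635] shift units [ 0.577  0.033 -0.744] [  1.7   6.2 -47.4 -16.3  -7.  151.3] 0.0
```

View pics/j.png

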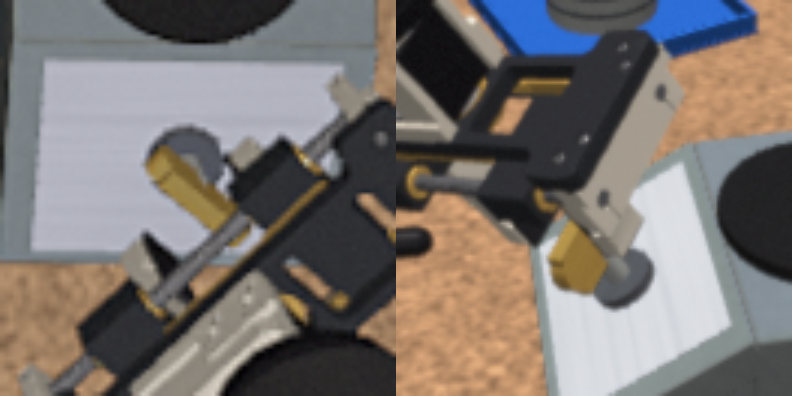

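The fingers straddle the wing: in the left half the tips are at about (150,245) and (245,165), with the wing between them at (200,200). I'll finish the approach.

```bash
python3 -m creep '[[45,0.19,0.01,-0.25,0,0,0],[45,0.19,0.01,-0.25,0,0,0],[45,0.19,0.01,-0.25,0,0,0],[45,0,0,0,0,0,0],[45,0,0,0,0,0,0]]'; python3 st.py; python3 k4.py | tail -4
```

```text
time_s: 15.17
tcp_pos: [0.4888, -0.1572, 0.0643]
eef_rot: [159.4, -21.6, 51.3]
contact_force: [0.1, 0.8, 0.6]
gripper_width: 0.045
gripper_force: 0.0
t 15.17 j [  1.6   6.1 -47.3 -16.   -7.4 151. ] key-frame rotvec [   1.2    4.8 -131.5] off mm [0.1 1.1 0.8] M.a 0.22 F [0.1 0.8 0.6] w 45.0
rotvec [-0.02 -0.25 -0.07]
50 tcp [ 0.4642 -0.1595  0.1069] shift units [-0.983 -0.092  1.705] [  2.6  -1.7 -50.4  -7.5 -11.6 141.7] 0.0
25 tcp [ 0.4765 -0.1583  0.0852] shift units [-0.489 -0.044  0.837] [  2.3   2.3 -49.5 -10.8  -8.6 145.2] 0.0
0 tcp [ 0.4889 -0.1571  0.0635] shift units [ 0.005  0.005 -0.032] [  1.7   6.2 -47.4 -16.3  -7.  151.4] 0.0
```

```bash
cat > m.py <<'E'
from h import *
s=r.get_state(); R=Ro.from_euler("xyz",s["eef_rot"],degrees=True)
print("t",round(s["time_s"],2),"j6",round(s["joints"][5],1),"tool-frame M",R.inv().apply(s["moment"]).round(3),"F",R.inv().apply(s["contact_force"]).round(1),"tq6",round(s["joint_torque"][5],3),"w",round(s["gripper_width"]*1e3,1),"g",round(s["gripper_force"],1),"z",R.as_matrix()[:,2].round(3),"tcp",np.round(s["tcp_pos"],4))
E
python3 m.py; python3 -m creep '[[20,0,0,0,0,0,0],[20,0,0,0,0,0,0],[12,0,0,0,0,0,0],[12,0,0,0,0,0,0],[3,0,0,0,0,0,0],[3,0,0,0,0,0,0],[3,0,0,0,0,0,0],[3,0,0,0,0,0,0]]' 30; python3 m.py
```

```text
t 15.17 j6 151.0 tool-frame M [ 1.029 -1.399 -0.101] F [ 0.8 -0.3 -0.4] tq6 0.149 w 45.0 g 0.0 z [ 0.49   0.049 -0.87 ] tcp [ 0.4888 -0.1572  0.0643]
time_s: 15.83
tcp_pos: [0.489, -0.1572, 0.0646]
eef_rot: [159.3, -21.6, 51.4]
contact_force: [-2.3, -1.2, 3.3]
gripper_width: 0.0109
gripper_force: 29.9
t 15.83 j6 151.1 tool-frame M [ 0.482 -1.572 -0.121] F [-1.   0.4 -4.1] tq6 -0.07 w 10.9 g 29.9 z [ 0.491  0.049 -0.87 ] tcp [ 0.489  -0.1572  0.0646]
```

```bash
for i in 1; do python3 -m creep '[[3,0,0,0,2.46,0.25,-4.35],[3,0,0,0,2.46,0.25,-4.35],[3,0,0,0,2.46,0.25,-4.35],[3,0,0,0,2.46,0.25,-4.35]]'; python3 m.py; python3 -m creep '[[3,0,0,0,2.46,0.25,-4.35],[3,0,0,0,2.46,0.25,-4.35],[3,0,0,0,2.46,0.25,-4.35],[3,0,0,0,2.46,0.25,-4.35]]'; python3 m.py;  python3 -m creep '[[3,0,0,0,0,0,0],[3,0,0,0,0,0,0]]'; python3 m.py; done
```

```text
time_s: 16.17
tcp_pos: [0.4893, -0.1576, 0.0648]
eef_rot: [168.3, -27.4, 30.0]
contact_force: [-1.2, -6.5, 1.5]
gripper_width: 0.0111
gripper_force: 29.9
t 16.17 j6 131.1 tool-frame M [-1.98  -2.436 -0.195] F [-3.2  5.6 -2.2] tq6 1.574 w 11.1 g 29.9 z [ 0.492  0.049 -0.869] tcp [ 0.4893 -0.1576  0.0648]
time_s: 16.5
tcp_pos: [0.4894, -0.158, 0.0648]
eef_rot: [179.2, -29.6, 7.3]
contact_force: [-0.8, -9.9, 0.6]
gripper_width: 0.0114
gripper_force: 29.9
t 16.5 j6 111.4 tool-frame M [-4.546 -1.922 -0.15 ] F [-1.4  9.7 -1.4] tq6 1.577 w 11.4 g 29.9 z [ 0.492  0.049 -0.869] tcp [ 0.4894 -0.158   0.0648]
time_s: 16.67
tcp_pos: [0.4893, -0.1581, 0.0648]
eef_rot: [179.1, -29.6, 7.6]
contact_force: [-0.4, -8.7, 0.3]
gripper_width: 0.0117
gripper_force: 29.9
t 16.67 j6 111.6 tool-frame M [-4.132 -1.837 -0.107] F [-1.2  8.6 -0.9] tq6 -0.418 w 11.7 g 29.9 z [ 0.492  0.049 -0.869] tcp [ 0.4893 -0.1581  0.0648]
```

```bash
cat > pin.py <<'E'
from h import *
def pin(q=None):
    q=q or capture("side"); f=q["frame"]; SC=4
    b=np.array([.6463,-.0984])  # washer fit: x+86,y+66
    u,v=proj(q,[*b,.085]); x0,y0=int(u)-14,int(v)-22; c=cv2.resize(f[y0:y0+40,x0:x0+28],None,fx=SC,fy=SC,interpolation=2).astype(int)
    R,Gc,B=c[...,0],c[...,1],c[...,2]; red=(R>1.7*Gc)&(R>1.7*B)&(R>70)&(abs(R-Gc)>50); gr=(Gc>1.35*R)&(Gc>1.2*B)&(Gc>50)
    ys=np.nonzero(red.sum(1)>=6)[0]; yg=np.nonzero(gr.sum(1)>=6)[0]
    d=[round(y/SC+y0,1) for y in((ys.min(),ys.max()) if len(ys) else ())]; g=[round(y/SC+y0,1) for y in((yg.min(),yg.max()) if len(yg) else ())]
    zz=[z for z in np.arange(.08,.115,.0005)]; rows=[proj(q,[*b,z])[1] for z in zz]
    print("pin red rows",d,"green",g,"redpx",red.sum()//16,"top z est",zz[int(np.argmin([abs(x-d[0]) for x in rows]))] if d else None, "mm/px",round(-(zz[-1]-zz[0])*1000/(rows[-1]-rows[0]),2))
    cv2.imwrite("pics/pin.png",cv2.resize(f[y0-20:y0+60,x0-30:x0+60,::-1],None,fx=6,fy=6,interpolation=2))
if __name__=="__main__": pin()
E
python3 pin.py
python3 -m creep '[[3,0,-0.02,0,2.46,0.25,-4.35],[3,0,-0.02,0,2.46,0.25,-4.35],[3,0,0,0,2.46,0.25,-4.35],[3,0,0,0,2.46,0.25,-4.35],[3,0,0,0,2.46,0.25,-4.35],[3,0,0,0,2.46,0.25,-4.35],[3,0,0,0,2.46,0.25,-4.35]]'; python3 m.py; python3 -m creep '[[3,0,0,0,2.46,0.25,-4.35],[3,0,0,0,2.46,0.25,-4.35],[3,0,0,0,2.46,0.25,-4.35],[3,0,0,0,2.46,0.25,-4.35],[3,0,0,0,2.46,0.25,-4.35],[3,0,0,0,2.46,0.25,-4.35]]'; python3 m.py;  python3 -m creep '[[3,0,0,0,0,0,0],[3,0,0,0,0,0,0]]'; python3 m.py; python3 pin.py
```

```text
pin red rows [np.float64(252.0), np.float64(263.2)] green [] redpx 73 top z est 0.10050000000000002 mm/px 1.99
time_s: 17.3
tcp_pos: [0.489, -0.1591, 0.0645]
eef_rot: [-162.5, -24.3, -31.7]
contact_force: [-1.0, -10.4, -0.5]
gripper_width: 0.011
gripper_force: 29.8
t 17.3 j6 77.5 tool-frame M [-5.167  0.714 -0.091] F [ 4.   9.7 -0.5] tq6 1.635 w 11.0 g 29.8 z [ 0.492  0.05  -0.869] tcp [ 0.489  -0.1591  0.0645]
time_s: 17.8
tcp_pos: [0.4884, -0.1594, 0.0641]
eef_rot: [-153.0, -12.6, -61.0]
contact_force: [-2.4, -12.8, 0.6]
gripper_width: 0.0108
gripper_force: 29.9
t 17.8 j6 47.7 tool-frame M [-4.662  2.998 -0.052] F [ 9.9  8.2 -2.4] tq6 1.678 w 10.8 g 29.9 z [ 0.492  0.05  -0.869] tcp [ 0.4884 -0.1594  0.0641]
time_s: 17.97
tcp_pos: [0.4884, -0.1593, 0.0641]
eef_rot: [-153.0, -12.7, -60.8]
contact_force: [-1.8, -13.2, -0.0]
gripper_width: 0.0108
gripper_force: 29.9
t 17.97 j6 47.9 tool-frame M [-4.671  3.298 -0.036] F [10.4  8.2 -1.5] tq6 -0.343 w 10.8 g 29.9 z [ 0.491  0.05  -0.869] tcp [ 0.4884 -0.1593  0.0641]
pin red rows [np.float64(249.8), np.float64(262.0)] green [np.float64(263.0), np.float64(263.8)] redpx 82 top z est 0.10500000000000002 mm/px 1.99
```

View pics/pin.png

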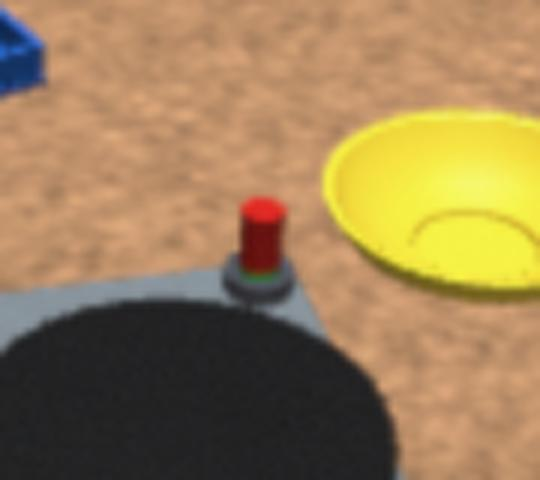

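Green is just showing at the pin's foot, at about (262,275) in this crop, so the spring is nearly full. I'll take off the side load, then go on in small steps watching the moment.

```bash
python3 -m creep '[[3,0,-0.04,0,0,0,0],[3,0,-0.04,0,0,0,0],[3,0,0,0,0,0,0]]'; for k in 1 2 3; do python3 -m creep '[[3,0,0,0,0,0,0]]'>/dev/null; python3 m.py; done;  python3 -m creep '[[3,0,0,0,1.48,0.15,-2.61],[3,0,0,0,1.48,0.15,-2.61]]' >/dev/null; python3 m.py; python3 -m creep '[[3,0,0,0,1.48,0.15,-2.61],[3,0,0,0,1.48,0.15,-2.61]]' >/dev/null; python3 m.py;  python3 -m creep '[[3,0,0,0,1.48,0.15,-2.61]]'>/dev/null; python3 m.py
```

```text
time_s: 18.27
tcp_pos: [0.4884, -0.16, 0.0641]
eef_rot: [-153.0, -12.6, -60.7]
contact_force: [-3.0, 0.9, 2.5]
gripper_width: 0.0106
gripper_force: 29.9
t 18.35 j6 49.2 tool-frame M [-1.94  -1.178 -0.051] F [-0.8  0.5 -4.5] tq6 0.049 w 10.5 g 29.9 z [ 0.491  0.051 -0.87 ] tcp [ 0.4884 -0.1599  0.0641]
t 18.43 j6 49.2 tool-frame M [-2.042 -1.165 -0.09 ] F [-1.3  1.9 -3.9] tq6 -0.008 w 10.9 g 29.9 z [ 0.491  0.051 -0.87 ] tcp [ 0.4885 -0.1599  0.0641]
t 18.52 j6 49.2 tool-frame M [-2.046 -1.233 -0.048] F [-2.6  1.1 -4.5] tq6 -0.018 w 10.9 g 29.9 z [ 0.491  0.051 -0.87 ] tcp [ 0.4884 -0.1599  0.0641]
t 18.68 j6 43.2 tool-frame M [-2.284 -0.891 -0.005] F [-1.   1.5 -4.7] tq6 1.172 w 10.5 g 29.9 z [ 0.491  0.051 -0.87 ] tcp [ 0.4884 -0.16    0.0641]
t 18.85 j6 37.3 tool-frame M [-2.417 -0.7   -0.111] F [-2.4  2.4 -3.4] tq6 0.982 w 10.9 g 29.9 z [ 0.491  0.052 -0.87 ] tcp [ 0.4883 -0.16    0.064 ]
t 18.93 j6 34.3 tool-frame M [-2.39  -0.491 -0.085] F [-0.6  2.3 -3.9] tq6 0.981 w 10.5 g 30.0 z [ 0.491  0.052 -0.87 ] tcp [ 0.4883 -0.16    0.064 ]
```

```bash
cat > av.py <<'E'
from h import *
M=[];F=[];T=[]
for i in range(10):
    q=capture("side"); s=r.get_state(); R=Ro.from_euler("xyz",s["eef_rot"],degrees=True); M.append(R.inv().apply(s["moment"])); F.append(R.inv().apply(s["contact_force"])); T.append(s["joint_torque"][5])
M=np.array(M); print("t",round(s["time_s"],2),"j6",round(s["joints"][5],1),"M",M.mean(0).round(3),"sd",M[:,2].std().round(3),"F",np.mean(F,0).round(1),"tq6",np.mean(T).round(3),T[-1].round(3) if hasattr(T[-1],'round') else T[-1])
from pin import pin; pin(q)
E
python3 av.py; python3 -m creep '[[3,0,0,0,1.48,0.15,-2.61],[3,0,0,0,1.48,0.15,-2.61]]' >/dev/null; python3 av.py;python3 -m creep '[[3,0,0,0,1.48,0.15,-2.61],[3,0,0,0,1.48,0.15,-2.61]]' >/dev/null; python3 av.py
```

```text
t 19.43 j6 34.5 M [-2.699 -0.719 -0.065] sd 0.017 F [-1.3  2.9 -4.2] tq6 -0.102 -0.027
pin red rows [np.float64(249.0), np.float64(261.2)] green [np.float64(262.0), np.float64(263.8)] redpx 82 top z est 0.10650000000000003 mm/px 1.99
t 20.1 j6 28.6 M [-2.979 -0.479 -0.061] sd 0.037 F [-1.1  3.6 -4.3] tq6 -0.091 -0.032
pin red rows [np.float64(248.8), np.float64(261.2)] green [np.float64(261.8), np.float64(263.8)] redpx 84 top z est 0.10700000000000003 mm/px 1.99
t 20.77 j6 22.6 M [-3.081 -0.092 -0.058] sd 0.015 F [-0.2  3.9 -4.4] tq6 -0.091 -0.032
pin red rows [np.float64(248.8), np.float64(261.0)] green [np.float64(261.8), np.float64(263.8)] redpx 83 top z est 0.10700000000000003 mm/px 1.99
```

```bash
for k in 1; do python3 -m creep '[[3,0,0,0,1.48,0.15,-2.61],[3,0,0,0,1.48,0.15,-2.61]]' >/dev/null; python3 av.py;python3 -m creep '[[3,0,0,0,1.48,0.15,-2.61],[3,0,0,0,1.48,0.15,-2.61]]' >/dev/null; python3 av.py; done
```

```text
t 21.43 j6 16.7 M [-3.109  0.268 -0.063] sd 0.032 F [-0.1  4.5 -4.4] tq6 -0.091 -0.032
pin red rows [np.float64(248.2), np.float64(260.8)] green [np.float64(261.2), np.float64(263.8)] redpx 83 top z est 0.10800000000000003 mm/px 1.99
t 22.1 j6 10.7 M [-3.107  0.615 -0.044] sd 0.037 F [ 0.3  4.3 -4.9] tq6 -0.092 -0.033
pin red rows [np.float64(248.0), np.float64(260.2)] green [np.float64(261.0), np.float64(263.8)] redpx 83 top z est 0.10850000000000003 mm/px 1.99
```

```bash
sed -i 's/range(10)/range(6)/' av.py; for k in 1; do python3 -m creep '[[3,0,0,0,1.48,0.15,-2.61],[3,0,0,0,1.48,0.15,-2.61]]' >/dev/null; python3 av.py;python3 -m creep '[[3,0,0,0,1.48,0.15,-2.61],[3,0,0,0,1.48,0.15,-2.61]]' >/dev/null; python3 av.py; done
```

```text
t 22.57 j6 4.7 M [-3.146  0.612 -0.082] sd 0.03 F [ 0.1  5.1 -5.6] tq6 -0.136 -0.04
pin red rows [np.float64(247.8), np.float64(260.2)] green [np.float64(260.8), np.float64(263.8)] redpx 84 top z est 0.10900000000000003 mm/px 1.99
t 23.03 j6 -1.2 M [-3.066  0.889 -0.085] sd 0.016 F [ 0.9  4.8 -5.3] tq6 -0.144 -0.048
pin red rows [np.float64(247.8), np.float64(260.0)] green [np.float64(260.8), np.float64(263.8)] redpx 84 top z est 0.10900000000000003 mm/px 1.99
```

```bash
python3 -m creep '[[3,0,0,0,1.97,0.2,-3.48]]' >/dev/null; python3 av.py;python3 -m creep '[[3,0,0,0,1.97,0.2,-3.48]]' >/dev/null; python3 av.py
```

```text
t 23.42 j6 -5.3 M [-2.992  1.061 -0.086] sd 0.028 F [ 0.5  4.8 -5.5] tq6 -0.062 -0.052
pin red rows [np.float64(247.5), np.float64(260.0)] green [np.float64(260.2), np.float64(263.8)] redpx 83 top z est 0.10950000000000003 mm/px 1.99
t 23.8 j6 -9.3 M [-2.95   1.203 -0.091] sd 0.006 F [ 0.7  5.2 -5.5] tq6 -0.068 -0.057
pin red rows [np.float64(247.2), np.float64(259.8)] green [np.float64(260.0), np.float64(263.8)] redpx 83 top z est 0.11000000000000003 mm/px 1.99
```

Still winding (the pin is rising and the moment is steady), so I'll continue.

```bash
python3 -m creep '[[3,0,0,0,1.97,0.2,-3.48]]' >/dev/null; python3 av.py;python3 -m creep '[[3,0,0,0,1.97,0.2,-3.48]]' >/dev/null; python3 av.py
```

```text
t 24.18 j6 -13.3 M [-2.899  1.316 -0.104] sd 0.026 F [ 1.4  5.6 -5.4] tq6 -0.073 -0.063
pin red rows [np.float64(247.0), np.float64(259.5)] green [np.float64(260.0), np.float64(263.8)] redpx 84 top z est 0.11050000000000003 mm/px 1.99
t 24.57 j6 -17.4 M [-2.797  1.612 -0.096] sd 0.034 F [ 1.4  5.6 -4.6] tq6 -0.075 -0.065
pin red rows [np.float64(247.0), np.float64(259.2)] green [np.float64(260.0), np.float64(263.8)] redpx 83 top z est 0.11050000000000003 mm/px 1.99
```

```bash
python3 -m creep '[[3,0,0,0,1.97,0.2,-3.48]]' >/dev/null; python3 av.py
```

```text
t 24.95 j6 -21.4 M [-2.774  1.695 -0.091] sd 0.015 F [ 2.   5.6 -4.8] tq6 -0.08 -0.07
pin red rows [np.float64(246.8), np.float64(259.2)] green [np.float64(259.8), np.float64(263.8)] redpx 84 top z est 0.11100000000000003 mm/px 1.99
```

```bash
python3 -m creep '[[3,0,0,0,1.97,0.2,-3.48]]' >/dev/null; python3 av.py
```

```text
t 25.33 j6 -25.4 M [-2.695  1.787 -0.116] sd 0.018 F [ 2.4  5.9 -4.5] tq6 -0.086 -0.075
pin red rows [np.float64(246.8), np.float64(259.2)] green [np.float64(259.8), np.float64(263.8)] redpx 84 top z est 0.11100000000000003 mm/px 1.99
```

```bash
python3 -m creep '[[3,0,0,0,1.97,0.2,-3.48]]' >/dev/null; python3 av.py
```

```text
t 25.72 j6 -29.5 M [-2.614  1.931 -0.117] sd 0.026 F [ 2.2  6.3 -5.5] tq6 -0.09 -0.08
pin red rows [np.float64(246.8), np.float64(259.0)] green [np.float64(259.5), np.float64(263.8)] redpx 83 top z est 0.11100000000000003 mm/px 1.99
```

```bash
cat > m2.py <<'E'
from h import *
s=r.get_state(); R=Ro.from_euler("xyz",s["eef_rot"],degrees=True)
print(round(s["joints"][5],1),R.inv().apply(s["moment"]).round(3),round(s["joint_torque"][5],3),round(s["time_s"],2))
E
python3 -m creep '[[3,0,0,0,1.48,0.15,-2.61]]' >/dev/null;for k in 1 2 3 4 5 6 7 8; do python3 -m creep '[[3,0,0,0,0,0,0]]'>/dev/null; python3 m2.py; done; sed -i 's/range(6)/range(1)/' av.py; python3 av.py
```

```text
-32.7 [-2.581  2.04  -0.156] -0.842 25.88
-32.5 [-2.555  2.046 -0.16 ] -0.285 25.97
-32.5 [-2.613  2.077 -0.141] -0.126 26.05
-32.5 [-2.605  2.074 -0.149] -0.111 26.13
-32.5 [-2.565  2.003 -0.162] -0.11 26.22
-32.5 [-2.564  2.016 -0.145] -0.11 26.3
-32.5 [-2.547  2.047 -0.149] -0.11 26.38
-32.5 [-2.583  2.064 -0.115] -0.11 26.47
t 26.52 j6 -32.5 M [-2.588  2.039 -0.107] sd 0.0 F [ 1.3  5.9 -4.8] tq6 -0.11 -0.11
pin red rows [np.float64(246.8), np.float64(259.0)] green [np.float64(259.5), np.float64(263.8)] redpx 83 top z est 0.11100000000000003 mm/px 1.99
```

```bash
python3 -m creep '[[3,0,0,0,1.48,0.15,-2.61]]' >/dev/null;for k in 1 2 3 4 5 6; do python3 -m creep '[[3,0,0,0,0,0,0]]'>/dev/null; python3 m2.py; done;  python3 av.py
```

```text
-35.7 [-2.615  2.139 -0.157] -0.873 26.68
-35.6 [-2.583  2.113 -0.167] -0.316 26.77
-35.5 [-2.573  2.09  -0.17 ] -0.157 26.85
-35.5 [-2.606  2.072 -0.127] -0.142 26.93
-35.5 [-2.531  2.174 -0.166] -0.141 27.02
-35.5 [-2.551  2.07  -0.148] -0.14 27.1
t 27.15 j6 -35.5 M [-2.625  2.122 -0.245] sd 0.0 F [ 3.   7.3 -4.8] tq6 -0.14 -0.14
pin red rows [np.float64(246.8), np.float64(259.0)] green [np.float64(259.5), np.float64(263.8)] redpx 83 top z est 0.11100000000000003 mm/px 1.99
```

The joint-6 torque step of 0.03 N·m per 3° matches the 0.6 N·m/rad spring, and the pin has stopped rising, so the key is at its stop. I'll ease off the elastic twist, open the fingers and retreat.

```bash
python3 -m creep '[[3,0,0,0,-1.48,-0.15,2.61],[3,0,0,0,-1.48,-0.15,2.61],[3,0,0,0,0,0,0],[3,0,0,0,0,0,0]]'; python3 m.py; python3 -m creep '[[12,0,0,0,0,0,0],[20,0,0,0,0,0,0],[30,0,0,0,0,0,0],[45,0,0,0,0,0,0],[45,0,0,0,0,0,0],[45,0,0,0,0,0,0],[45,0,0,0,0,0,0]]'; python3 -m creep '[[45,-0.1,-0.01,0.17,0,0,0],[45,-0.2,-0.02,0.35,0,0,0],[45,-0.2,-0.02,0.35,0,0,0],[45,-0.2,-0.02,0.35,0,0,0],[45,-0.2,-0.02,0.35,0,0,0],[45,-0.1,-0.01,0.17,0,0,0],[45,0,0,0,0,0,0]]'; python3 m.py; python3 pin.py
```

```text
time_s: 27.48
tcp_pos: [0.4873, -0.1598, 0.0634]
eef_rot: [-161.0, 23.1, -132.8]
contact_force: [-8.0, 1.5, 1.3]
gripper_width: 0.0108
gripper_force: 30.3
t 27.48 j6 -29.5 tool-frame M [-2.607  2.007 -0.128] F [ 3.5  5.6 -5. ] tq6 0.119 w 10.8 g 30.3 z [ 0.491  0.052 -0.87 ] tcp [ 0.4873 -0.1598  0.0634]
time_s: 28.07
tcp_pos: [0.4894, -0.1601, 0.0646]
eef_rot: [-160.8, 23.3, -132.8]
contact_force: [-0.2, 0.3, 0.2]
gripper_width: 0.0434
gripper_force: 0.0
time_s: 28.65
tcp_pos: [0.4638, -0.1626, 0.1091]
eef_rot: [-160.8, 23.3, -132.7]
contact_force: [0.0, 0.2, -0.4]
gripper_width: 0.0451
gripper_force: 0.0
t 28.65 j6 -39.3 tool-frame M [-1.025  1.31   0.048] F [0.  0.3 0.4] tq6 -0.247 w 45.1 g 0.0 z [ 0.495  0.051 -0.867] tcp [ 0.4638 -0.1626  0.1091]
pin red rows [np.float64(246.8), np.float64(259.0)] green [np.float64(259.5), np.float64(263.8)] redpx 82 top z est 0.11100000000000003 mm/px 1.99
```

```bash
python3 -m creep '[[45,0,0,0.5,0,0,0],[45,0,0,0.8,0,0,0],[45,0,0,0.8,0,0,0],[45,0,0,0.8,0,0,0],[45,0,0,0.4,0,0,0],[45,0,0,0,0,0,0],[45,0,0,0,0,0,0],[45,0,0,0,0,0,0]]'; python3 - <<'E'
from h import *
p=capture("side")
for t in("basket","dish","damper","grease","hex_key"): print(t,[(round(o["conf"],2),np.round(o["bbox"])) for o in search_frame(p,t)[:1]])
from pin import pin; pin(p)
E
```

```text
time_s: 29.37
tcp_pos: [0.4634, -0.1625, 0.1891]
eef_rot: [-161.0, 23.2, -132.8]
contact_force: [0.0, 0.6, 0.1]
gripper_width: 0.0449
gripper_force: 0.0
basket [(0.86, array([283., 186., 307., 234.]))]
dish [(0.64, array([384., 235., 442., 269.]))]
damper [(0.82, array([368., 173., 389., 216.]))]
grease [(0.82, array([436., 293., 482., 344.]))]
hex_key [(0.92, array([196., 257., 232., 307.]))]
pin red rows [np.float64(246.8), np.float64(259.0)] green [np.float64(259.5), np.float64(263.8)] redpx 82 top z est 0.11100000000000003 mm/px 1.99
```

```bash
python3 -c "
from plant import close_job
print(close_job())"
```

```text
the job is handed in; nothing more can be done
None
```

I set the basket down upright in the blue drip tray and wound the key clockwise in one grasp (about 3.2 rad) to its stop without forcing it, the bystanders stayed where they were, and the job was handed in at about 29 s; no verdict came back.

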